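Eject the nozzle tray with the release pin

ROBOT

A 7-joint arm with a two-finger parallel gripper is mounted at the origin on the work surface. World frame = base frame: x ahead of the robot, y to its left, z up, the work surface at z = 0. Lengths are in mm, angles in rad, forces in N, time in s.
With the tool pointing down it reaches from about 400 to 875 mm from the base axis. Payload 19.3 kg.
Tool frame: the origin (TCP) lies at the very end of the fingers, on their centre line; the grasp point (between the pads) lies 19 mm behind it (grip_point_offset is the z of the grasp point in the tool frame, in mm); z points along the fingers, y is the line along which they close (so a half turn about z gives the same grasp; the last joint's range is limited). The gripper opens to 85 mm and grips with 20 to 120 N. Pads are 22 mm wide; open, the fingers measure 114 mm over their backs; the gripper's body (76 mm by 85 mm) begins 54 mm behind the grasp point. The pads swing forward as they close: fully open they stand 13 mm farther back than shut.
Start: joints at [1.245, 0.521, -0.036, 1.599, 0.021, 1.021, -0.113], TCP at [158.109, -604.662, 231.291] pointing down, gripper open.
Joint ranges: [-2.91, 2.91], [-0.3, 2.13], [-1.5, 1.42], [0.17, 2.43], [-1.26, 4.41], [0.16, 1.93], [-2.52, 2.52]. Speed limits (rad/s): [1.89, 1.89, 2.39, 2.39, 3.01, 3.01, 3.01].

INTERFACE

Orientations are given as a 3x3 rotation matrix whose columns are the frame's x, y, z axes.
In Python, from workcell import movep, movel, goto_joints, open_gripper, clamp, wait, inverse_kinematics, read_state, camera, PlanningError, finish_job, grip_point_offset gives the robot as it stands. Calls block until the motion is done:
- movep(position, orientation): joint-space move of the TCP to a pose.
- movel(position, frame=None, max_speed=150, guard=None): straight line of the TCP; frame=None keeps the orientation; max_speed is the mean speed in mm/s. With guard (N) it stops when the force on the tool has changed by that much, and returns True; else False.
- goto_joints(angles): joint-space move.
- open_gripper() and clamp(): open the fingers fully, or close them until they stop; the grip force is fixed at half the most.
- wait(seconds).
- inverse_kinematics(position, orientation): joint angles nearest the present ones, or None.
- read_state(): the state.
- camera(name): name is "scene" or "top" or "wrist"; returns a dict with "image" (400x640x3 uint8, blue, green, red), "range_z" (400x640 float32, mm along the optical axis (not along the pixel's ray), 0 where there is no reading), "fx", "fy", "cx", "cy" (pixels), "cam_to_world" (4x4, takes a point from camera to world coordinates). Camera axes: x right, y up, looking along -z (the intrinsics and any distortion apply to the point x, -y, -z); pixel columns grow to the right and rows downward; lengths in mm; the calibration is good to about 2 mm. A picture is of the moment at which its call begins.
A pose or a line that the arm cannot do raises PlanningError and nothing moves.
- finish_job(): hands the job in; it is judged then, once.
The state is a dict: "time": time; "qpos": joint angles; "qvel": joint speeds; "joint_efforts": joint torques, N m; "eef_pos": TCP position; "tool_rot": TCP orientation; "ft_force": force on the tool from outside, world axes, zero at the start; "torque": the same for the moment, N m; "finger_gap": finger opening in mm; "gripper_force": force on a finger pad.
Only numpy, scipy, OpenCV 4.12 (cv2) and the standard library are available. Lean on these libraries where they do the work, as an engineer would, in place of code of your own. Each camera call takes 0.05 s, during which the arm holds its last target. There are 200 camera calls.

TASK

The wide aluminium tray box on the printer bench is latched shut. Take the release pin from its wooden stand, push it down through the small round hole in the top of the wide box until the catch trips and the tray springs out, then stand the pin fully back in the same stand. Do not open the narrow box.

Things in the scene. Friction and masses are not known exactly. Their poses are not given: they have to be found in the camera images.
- pin: Release pin, loose, upright, 0.12 kg: black round handle 22 mm in diameter, 60 mm long; below it a steel collar, 36 mm across, 6 mm thick, that rests on the stand's top; below that a steel shank, 8 mm across, 60 mm long. Origin: centre of the collar's underside, z up. Handle from z = +6 to +66 mm, shank tip at -60 mm. (The T-handled key in the other stand is not the pin.)
- pin_stand: The pin's stand: fixed light wooden block, 70 x 70 x 70 mm, a round hole 20 mm across right through the middle of its top. Origin: centre of its underside; the hole's mouth is 70 mm above it. The pin is home when its collar lies flat on the block's top. A like block across the bench holds a T-handled key.
- wide_hole (a point): Centre of the 20 mm round access hole in the top face of the wide box (fixed, aluminium, 180 wide, 160 deep, 110 mm high), 35 mm behind its front edge, mid-width; x points front to back, z up. The cover is 4 mm thick; the catch's sprung pad, 44 mm wide, lies 44 mm below its top face, trips after 10 mm of travel at 2 to 6 N; the pin's collar meets the cover after 16 mm.
- wide_tray (a joint): How far the wide box's black tray stands out of the box's front, towards the robot, in m: 0 latched shut, 0.04 fully out. A spring drives it out within a second once the catch is tripped.
- narrow_tray (a joint): The same for the other box, built alike but only 110 mm wide: 0 latched shut. It is to stay shut.
There are look-alikes about, which are no part of the job. Leave any pink or red look-alike of the pin alone.

How it is judged (in metres and radians):
On the way, in this order (a step that is already met when the one before it is completed fails the run):
1. the pin's shank is in the wide box's hole while the tray is still shut (horizontal distance between pin and wide_hole below 0.016 m and z of pin in the frame of wide_hole below 0.05 m and value of joint wide_tray below 0.01 m), for 0.1 s.
2. the wide tray has sprung out with the pin still in the hole (horizontal distance between pin and wide_hole below 0.016 m and z of pin in the frame of wide_hole below 0.055 m and value of joint wide_tray above 0.03 m), for 0.1 s.
At the end, for the whole second after the job is handed in: The wide tray stands out by more than 30 mm, the narrow tray is shut (under 8 mm), and the pin stands at rest and upright (within 10 degrees) in its own stand, its collar within 6 mm of the stand's top and within 14 mm of its middle (value of joint wide_tray above 0.03 m and value of joint narrow_tray below 0.008 m and horizontal distance between pin and pin_stand below 0.014 m and z of pin in the frame of pin_stand below 0.076 m and angle between pin's own z axis and vertical below 0.17 rad and linear speed of pin below 0.02 m/s); the robot touches nothing.
It fails at once if the narrow box's tray is opened (value of joint narrow_tray above 0.008 m).
It also fails if it takes over 48 s, if anything falls off the work surface, if the arm or the gripper's body presses on something with over 40 N, if the wrist force passes 120 N, or if a joint passes its speed limit or range.

## Working session

There is one attempt and no reset: what is moved stays moved. The work goes in short steps, each a Python script; the robot and the scene stay as the last script left them, time stands still between calls to the robot, and variables do not carry over. Pictures are saved under pics/ and viewed, at most 10 in all, crops included, and the job is handed in when it is done.

```bash
mkdir -p pics; ls
cat > h.py <<'E'
import numpy as np, cv2
from workcell import *
def pts(c):
    v,u=np.mgrid[0:400,0:640]; d=c["range_z"]
    P=np.stack([(u-c["cx"])/c["fx"]*d,-(v-c["cy"])/c["fy"]*d,-d],-1)
    M=np.array(c["cam_to_world"]); return P@M[:3,:3].T+M[:3,3]
def ray(c,u,v,z):
    M=np.array(c["cam_to_world"]); r=M[:3,:3]@np.array([(u-c["cx"])/c["fx"],-(v-c["cy"])/c["fy"],-1])
    o=M[:3,3]; return o+r*(z-o[2])/r[2]
E
python3 - <<'E'
from h import *
for n in("top","scene"):
    c=camera(n); cv2.imwrite(f"pics/{n}1.png",c["image"]); np.savez(f"{n}1.npz",**c)
    print(n,c.keys(),c["fx"],c["cx"],c["cy"],np.round(c["cam_to_world"],3).tolist())
s=read_state();print(s["time"],s["tool_rot"],s["eef_pos"],grip_point_offset)
E
```

```text
pics
top dict_keys(['image', 'range_z', 'fx', 'fy', 'cx', 'cy', 'cam_to_world']) 474.1361919399891 318.0923322422038 203.29194288225779 [[0.027, 0.997, -0.07, 425.143], [-1.0, 0.026, -0.003, 16.408], [-0.001, 0.07, 0.998, 1168.882], [0.0, 0.0, 0.0, 1.0]]
scene dict_keys(['image', 'range_z', 'fx', 'fy', 'cx', 'cy', 'cam_to_world']) 476.0617285856722 321.90277574591124 206.1780974145228 [[-0.403, -0.606, 0.686, 1397.434], [0.915, -0.278, 0.292, 393.318], [0.013, 0.745, 0.667, 928.458], [0.0, 0.0, 0.0, 1.0]]
0.1 [[ 9.67461206e-01  2.53019172e-01 -3.35878726e-04]
 [ 2.53019381e-01 -9.67460739e-01  9.54467245e-04]
 [-8.34509690e-05 -1.00839386e-03 -9.99999488e-01]] [ 158.01402511 -604.4019934   230.78700109] -18.700000000000003
```

View pics/top1.png

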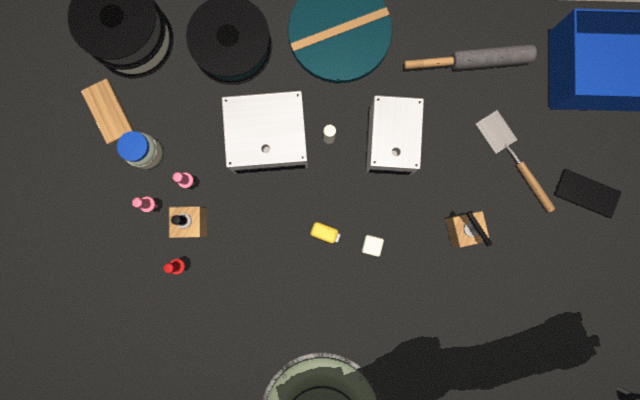

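View pics/scene1.png

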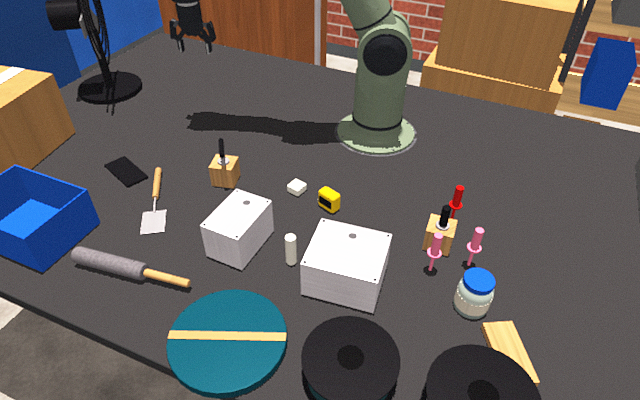

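The top view shows the wide box at (265,130) with its hole at (265,149), and the narrow box's hole at (396,152). Candidates for the pin:
- black handle with steel collar in a wooden block at (180,221): this is the pin
- T-handled key at (468,230): no
- pink look-alikes at (183,180) and (144,204): no
- red look-alike at (175,266): no

Next I measure these and check the choice in one crop.

```bash
cat > m.py <<'E'
from h import *
t=dict(np.load("top1.npz")); s=dict(np.load("scene1.npz"))
for n,c,rs in(("top",t,{"stand":(160,200,215,245),"box":(215,85,312,178)}),("scene",s,{"stand":(415,195,470,260),"box":(295,215,400,310)})):
    P=pts(c); im=c["image"].astype(int); g=im.max(-1)
    for k,(a,b,e,f) in rs.items():
        p=P[b:f,a:e].reshape(-1,3); q=g[b:f,a:e].ravel(); I=im[b:f,a:e].reshape(-1,3)
        if k=="stand":
            m=(p[:,2]>125)&(p[:,2]<150)&(q<60); print(n,"handle top",m.sum(),p[m].mean(0).round(1),p[m].max(0).round(1))
            m=(p[:,2]>90)&(p[:,2]<150)&(q<60); x=p[m]; print(" handle fit",[np.polyfit(x[:,2]-70,x[:,i],1).round(3) for i in(0,1)])
            m=(abs(p[:,2]-70)<5)&(I[:,2]-I[:,0]>35)
        else: m=(abs(p[:,2]-110)<5)
        r=cv2.minAreaRect(p[m][:,:2].astype(np.float32)); print(n,k,m.sum(),np.median(p[m][:,2]).round(1),r)
    # hole: dark blob on box top
    u,v=(265,149) if n=="top" else (353,236)
    w=g[v-9:v+10,u-9:u+10]; mk=(w<w.max()*0.62); ys,xs=np.nonzero(mk); print(n,"hole",mk.sum(),xs.mean()+u-9,ys.mean()+v-9,ray(c,xs.mean()+u-9,ys.mean()+v-9,110).round(1)); print(w[::2,::2])
a=cv2.resize(t["image"][170:280,125:215],None,fx=4,fy=4,interpolation=2);b=cv2.resize(s["image"][180:290,410:500],None,fx=4,fy=4,interpolation=2)
cv2.imwrite("pics/crop1.png",np.hstack([a,b]))
E
python3 m.py
```

```text
top handle top 56 [454.2 327.1 135.4] [461.8 336.8 139.6]
 handle fit [array([-4.00000e-03,  4.54265e+02]), array([2.36000e-01, 3.11298e+02])]
top stand 684 70.6 ((450.76116943359375, 327.3307189941406), (69.95097351074219, 70.47382354736328), 2.7767252922058105)
top box 5409 110.6 ((665.5026245117188, 146.06414794921875), (162.02627563476562, 180.43655395507812), 6.29705810546875)
top hole 21 264.0 146.76190476190476 [623.9 144.7 110. ]
[[250 250 249 250 249 250 249 249 249 250]
 [248 248 249 249 250 251 250 249 250 250]
 [249 248 249 245 190 173 244 251 250 250]
 [250 250 249 130  88 131 144 245 251 250]
 [249 249 243 100 171 216 204 231 249 249]
 [248 248 247 118 209 210 212 245 250 250]
 [249 248 250 234 221 220 235 250 249 250]
 [249 249 249 249 250 250 250 250 250 249]
 [247 248 248 248 248 248 249 249 249 249]
 [248 248 248 247 247 248 249 248 249 249]]
scene handle top 61 [459.2 331.7 133.1] [468.1 341.6 137.1]
 handle fit [array([-1.42000e-01,  4.68661e+02]), array([-2.10000e-02,  3.33002e+02])]
scene stand 443 68.8 ((452.9606018066406, 340.5751647949219), (216.3187713623047, 105.93311309814453), 17.687936782836914)
scene box 3887 109.2 ((667.2598266601562, 148.11453247070312), (164.6199951171875, 180.77459716796875), 6.07497501373291)
scene hole 22 352.22727272727275 235.4090909090909 [622.  144.3 110. ]
[[254 254 254 254 255 255 255 255 255 239]
 [254 254 254 254 254 254 254 254 255 255]
 [254 255 255 255 255 255 254 254 254 254]
 [254 254 255 239 212 246 255 255 254 254]
 [255 255 245 146 151 153 245 255 254 254]
 [255 255 255 181 142 137 254 255 254 254]
 [254 254 255 255 255 255 255 254 255 255]
 [255 255 255 255 255 255 255 255 255 255]
 [254 254 254 254 254 255 255 255 255 254]
 [254 254 254 254 254 254 254 254 255 255]]
```

View pics/crop1.png

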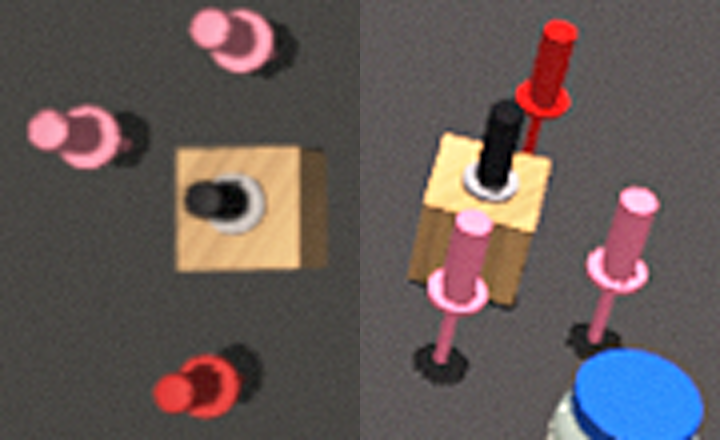

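The crop confirms it: a black round handle on a steel collar in the light wooden block. The red and pink ones stand free on the bench. I'll hover above the pin and look with the wrist camera.

```bash
cat >> h.py <<'E'
y=np.array([0.25,-1,0]);y/=np.linalg.norm(y);z=np.array([0,0,-1.]);R=np.stack([np.cross(y,z),y,z],1)
E
python3 - <<'E'
from h import *
print(R.round(2).tolist())
movep([453,327,270],R)
s=read_state();print(s["time"],s["eef_pos"],s["qpos"])
c=camera("wrist"); np.savez("w1.npz",**c); cv2.imwrite("pics/w1.png",c["image"]); print(np.round(c["cam_to_world"],3).tolist(),c["fx"])
E
```

```text
[[0.97, 0.24, 0.0], [0.24, -0.97, 0.0], [0.0, 0.0, -1.0]]
3.5083 [453.43623155 326.43730288 269.9767555 ] [-0.70318808  0.37546024 -0.03603296  1.73140768  0.01554064  1.03501452
 -2.07150341]
[[0.242, 0.918, 0.314, 533.092], [-0.97, 0.229, 0.079, 345.392], [0.001, -0.324, 0.946, 411.978], [0.0, 0.0, 0.0, 1.0]] 356.09792798624727
```

View pics/w1.png

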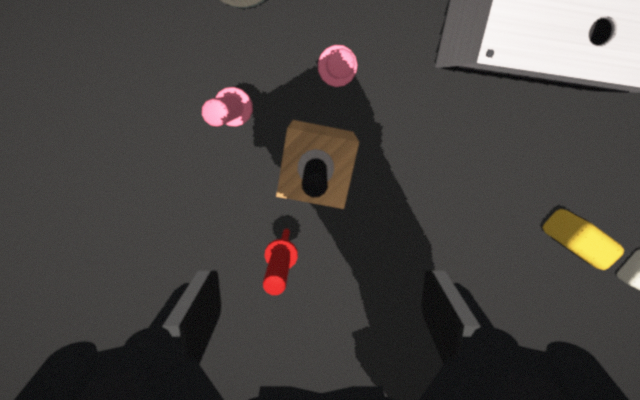

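The wrist view shows the pin's handle at (315,180) in the stand at (317,165), the red look-alike at (280,265) clear of the fingers, and the wide hole at (602,31).

Run:
```python
from h import *
w=dict(np.load("w1.npz")); t=dict(np.load("top1.npz")); s=dict(np.load("scene1.npz"))
for n,c,(a,b,e,f) in(("w",w,(298,150,335,202)),("t",t,(165,212,200,232))):
    g=c["image"].max(-1)[b:f,a:e]; m=(g<38).astype(np.uint8); k,l,st,ce=cv2.connectedComponentsWithStats(m); i=1+st[1:,4].argmax()
    r=cv2.minAreaRect(np.argwhere(l==i)[:,::-1].astype(np.float32)+[a,b]); print(n,"handle",st[i]+[a,b,0,0,0],r)
    q=(st[i]+[a,b,0,0,0])
    # far end = top disc centre, at half the blob's width from the end
    if n=="w": u,v=q[0]+q[2]/2,q[1]+q[3]-q[2]/2
    else: u,v=q[0]+q[3]/2,q[1]+q[3]/2
    print(" top centre",u,v,ray(c,u-.5,v-.5,136).round(1))
    P=pts(c)[b:f,a:e][l==i]; print(" depth top",P[P[:,2]>131].mean(0).round(1))
def hole(c,u,v,thr):
    h=11;g=c["image"].max(-1)[v-h:v+h+1,u-h-4:u+h+5];m=(g<thr).astype(np.uint8)
    p=np.argwhere(m)[:,::-1]; r=cv2.minEnclosingCircle(p.astype(np.float32)); bb=cv2.boundingRect(p.astype(np.int32))
    uu,vv=bb[0]+(bb[2]-1)/2+u-h-4,bb[1]+(bb[3]-1)/2+v-h; print("hole",bb,uu,vv,ray(c,uu,vv,110).round(1))
hole(t,265,149,235);hole(s,353,236,235);hole(w,602,31,150)
# wrist stand top
P=pts(w);I=w["image"].astype(int);p=P[110:215,270:365].reshape(-1,3);q=I[110:215,270:365].reshape(-1,3)
m=(abs(p[:,2]-70)<5)&(q[:,2]-q[:,0]>15);print(m.sum(),cv2.minAreaRect(p[m][:,:2].astype(np.float32)))
```

```text
Traceback (most recent call last):
cv2.error: OpenCV(4.12.0) /io/opencv/modules/imgproc/src/convhull.cpp:143: error: (-215:Assertion failed) total >= 0 && (depth == CV_32F || depth == CV_32S) in function 'convexHull'
```

```bash
cat > m2.py <<'E'
from h import *
w=dict(np.load("w1.npz")); t=dict(np.load("top1.npz")); s=dict(np.load("scene1.npz"))
for n,c,(a,b,e,f) in(("w",w,(298,150,335,202)),("t",t,(165,212,200,232))):
    g=c["image"].max(-1)[b:f,a:e]; m=(g<38).astype(np.uint8); k,l,st,ce=cv2.connectedComponentsWithStats(m); i=1+st[1:,4].argmax()
    q=(st[i]+[a,b,0,0,0]); print(n,"handle",q)
    if n=="w": u,v=q[0]+q[2]/2,q[1]+q[3]-q[2]/2
    else: u,v=q[0]+q[3]/2,q[1]+q[3]/2
    print(" top centre",u,v,ray(c,u-.5,v-.5,136).round(1))
    P=pts(c)[b:f,a:e][l==i]; print(" depth top",P[P[:,2]>131].mean(0).round(1))
def hole(c,u,v,thr):
    h=11;g=c["image"].max(-1)[v-h:v+h+1,u-h-4:u+h+5];m=(g<thr).astype(np.uint8)
    bb=cv2.boundingRect(m)
    uu,vv=bb[0]+(bb[2]-1)/2+u-h-4,bb[1]+(bb[3]-1)/2+v-h; print("hole",bb,uu,vv,ray(c,uu,vv,110).round(1))
hole(t,265,149,235);hole(s,353,236,235);hole(w,602,31,150)
P=pts(w);I=w["image"].astype(int);p=P[110:215,270:365].reshape(-1,3);q=I[110:215,270:365].reshape(-1,3)
m=(abs(p[:,2]-70)<5)&(q[:,2]-q[:,0]>15);print(m.sum(),cv2.minAreaRect(p[m][:,:2].astype(np.float32)))
E
python3 m2.py
```

```text
w handle [302 159  25  38 763]
 top centre 314.5 184.5 [453.5 331.2 136. ]
 depth top [453.9 331.1 136.8]
t handle [178 216   8   8  48]
 top centre 182.0 220.0 [454.1 315.8 136. ]
 depth top [453.3 320.7 134.4]
hole (11, 6, 10, 9) 265.5 148.0 [621.1 141.3 110. ]
hole (11, 0, 20, 14) 358.5 231.5 [603.1 153.4 110. ]
hole (2, 0, 26, 23) 601.5 31.0 [618.9 143.6 110. ]
3638 ((449.00616455078125, 329.6038513183594), (70.35343933105469, 70.17710876464844), 3.0028703212738037)
```

Run:
```python
from h import *
movel([453.5,330,150],max_speed=150)
print(movel([453.5,330,93],max_speed=80,guard=15))
clamp(); s=read_state();print(s["time"],s["eef_pos"],s["finger_gap"],s["gripper_force"],s["ft_force"])
p=s["eef_pos"]; np.save("pick.npy",p)
movel([p[0],p[1],190],max_speed=150)
s=read_state();print(s["eef_pos"],s["finger_gap"],s["ft_force"])
movel([620.8,142.3,230],max_speed=200)
s=read_state();print(s["time"],s["eef_pos"],s["finger_gap"])
for n in("wrist","scene","top"):
    c=camera(n); np.savez(n+"2.npz",**c); cv2.imwrite(f"pics/{n}2.png",c["image"])
a=cv2.imread("pics/wrist2.png");b=cv2.imread("pics/scene2.png")[130:290,290:480];d=cv2.imread("pics/top2.png")[100:200,210:330]
z=np.zeros((600,800,3),np.uint8);z[:400,:640]=a;x=cv2.resize(b,None,fx=1.25,fy=1.25);z[400:600,:x.shape[1]]=x;x=cv2.resize(d,None,fx=2,fy=2);z[400:600,400:400+x.shape[1]]=x;cv2.imwrite("pics/comb2.png",z)
```

```text
False
5.975 [453.56123061 330.07074026  93.19942875] 20.363741113372612 58.38053584098816 [-0.98756894 -0.46758649  6.37656833]
[453.1893644  329.8053489  189.17407277] 20.598054783870108 [-0.06143885  0.73929875 -2.20431293]
8.2 [620.14370958 143.41993195 229.853226  ] 20.508952958175716
```

View pics/comb2.png

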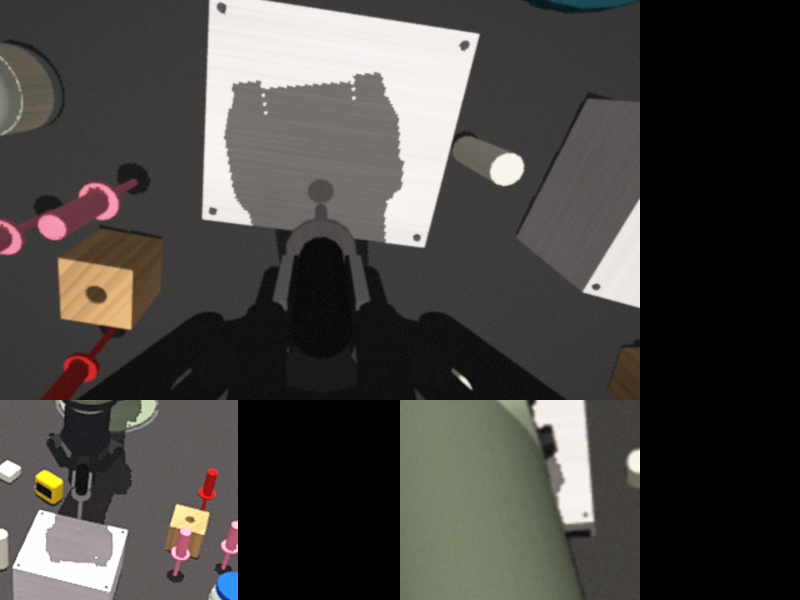

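The pin hangs upright in the fingers, with the shank tip at (321,206) and the wide hole at (320,190) just beyond it. The stand's empty hole is at (97,294). I'll work these out in world coordinates.

Run:
```python
from h import *
c=dict(np.load("wrist2.npz")); g=c["image"].max(-1)
print(g[180:218:2,304:338:3])
def blob(a,b,e,f,lo):
    m=(g[b:f,a:e]<lo).astype(np.uint8);k,l,st,ce=cv2.connectedComponentsWithStats(m);i=1+st[1:,4].argmax();return st[i]+[a,b,0,0,0],ce[i]+[a,b]
q,h=blob(305,176,337,204,90);print(q,h,"wide hole",ray(c,*h,110).round(1))
q,h=blob(80,282,114,308,90);print(q,h,"stand hole",ray(c,*h,70).round(1))
print("tip",[ray(c,321,r,147).round(1) for r in(203,206,209)])
P=pts(c);m=(abs(P[...,2]-110)<4);m[:, :200]=0;m[:,490:]=0;m[260:]=0
print(cv2.minAreaRect(P[m][:,:2].astype(np.float32)))
p=P[255:335,55:165].reshape(-1,3);p=p[abs(p[:,2]-70)<4];print(cv2.minAreaRect(p[:,:2].astype(np.float32)))
print("shank pts",P[205:216:2,321].round(1).tolist())
```

```text
[[117 117 119 109  90  84  84  94 108 116 113 116]
 [115 113 112  86  79  76  76  81  92 110 118 113]
 [116 116  98  80  81  81  80  78  80  96 116 117]
 [116 113  80  80  79  77  82  81  81  81 113 116]
 [113 107  80  80  79  78  82  80  79  84 110 118]
 [113 102  74  81  77  76  77  79  79  82 105 116]
 [111  99  78  82  79  78  78  77  77  76 108 114]
 [114 105  80  78  79  77  82  78  77  80 111 116]
 [111 109  88  81  78  78  81  81  76  88 112 115]
 [115 116  97  80  80  79  81  79  79  96 113 111]
 [113 110 110  91  78  76  77  79  93 109 116 115]
 [107 109 111 108  93  87  91  93 108 117 117 112]
 [112 114 112 107 105  84  85 108 115 117 115 112]
 [112 114 115 116  86  71  71  84 113 116 115 112]
 [113 118 116 117  75  68  69  76 116 115 114 113]
 [111 111 112 107  71  70  67  76 110 113 115 114]
 [111 109 108 107  72  68  74  70 108 116 113 113]
 [113 113 113 111  71  74  68  67 109 112 111 108]
 [113 114 111 108  68  69  68  69 110 113 114 113]]
[308 180  25  23 440] [320.34318182 190.8       ] wide hole [620.1 143.  110. ]
[ 87 287  18  15 201] [ 95.8358209  293.96517413] stand hole [450.7 328.5  70. ]
tip [array([623.2, 143.2, 147. ]), array([621.1, 142.7, 147. ]), array([619. , 142.2, 147. ])]
((663.4105834960938, 147.82168579101562), (160.6515655517578, 180.98228454589844), 6.258669376373291)
((448.7882385253906, 329.4430236816406), (71.96219635009766, 71.39627075195312), 3.2870142459869385)
shank pts [[623.3, 143.2, 151.2], [622.6, 143.1, 153.1], [622.3, 143.0, 156.2], [622.4, 143.0, 160.1], [622.7, 143.1, 164.5], [622.7, 143.1, 167.7]]
```

Run:
```python
from h import *
T=[619.6,142.4]
f=lambda k:(lambda s:print(k,round(s["time"],2),s["eef_pos"].round(1),s["ft_force"].round(1),round(s["finger_gap"],1)))(read_state())
print(movel(T+[195],max_speed=80,guard=10));f("above")
g=movel(T+[158],max_speed=50,guard=10);f(g)
if not g:
    wait(.2)
    g=movel(T+[135],max_speed=25,guard=18);f(g);wait(1.0);f("pressed")
    c=camera("scene"); cv2.imwrite("pics/s3.png",cv2.resize(c["image"][100:300,200:480],None,fx=2,fy=2))
    P=pts(camera("top"));c2=camera("wrist");cv2.imwrite("pics/w3.png",c2["image"])
```

```text
False
above 8.94 [619.7 142.4 195. ] [ 0.  -0.1 -1.5] 20.9
False 9.83 [619.8 142.4 158.2] [-0.8  0.5 -1.3] 20.7
False 11.1 [619.7 142.4 135.1] [1.4 0.5 1.6] 20.7
pressed 12.1 [619.6 142.4 135. ] [0.2 0.5 1.1] 20.4
```

View pics/w3.png

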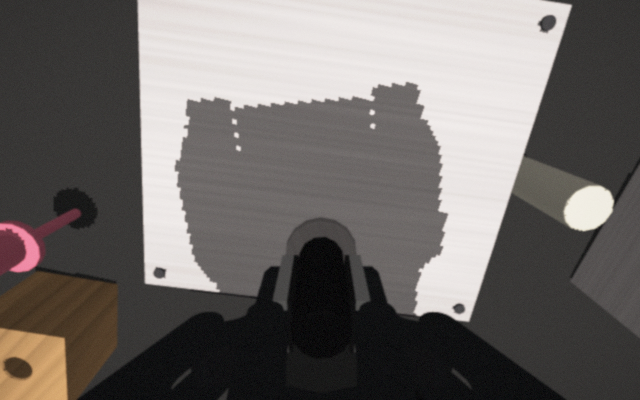

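The collar sits at the cover, at (320,240). The box front is hidden by the gripper here, so I'll check the tray by depth in front of the box.

Run:
```python
from h import *
a=np.array([np.cos(np.radians(6.27)),np.sin(np.radians(6.27))])
for n in("top","wrist","scene"):
    c=camera(n); P=pts(c); d=P[...,:2]-[664.5,147]; x=d@a; y=d@[-a[1],a[0]]
    m=(x<-84)&(x>-135)&(abs(y)<90)&(P[...,2]>-10)&(P[...,2]<108)&(c["range_z"]>0)
    print(n,m.sum(),[(int(b),int(((P[...,2]>b)&(P[...,2]<=b+15)&m).sum())) for b in range(-15,110,15)], x[m&(P[...,2]>20)].min() if (m&(P[...,2]>20)).any() else None)
    if n=="top": cv2.imwrite("pics/t3.png",cv2.resize(c["image"][80:240,200:340],None,fx=3,fy=3))
```

```text
top 221 [(-15, 31), (0, 131), (15, 10), (30, 24), (45, 25), (60, 0), (75, 0), (90, 0), (105, 0)] -120.07476726203716
wrist 175 [(-15, 0), (0, 0), (15, 0), (30, 0), (45, 175), (60, 0), (75, 0), (90, 0), (105, 0)] -121.4528516020787
scene 12 [(-15, 8), (0, 4), (15, 0), (30, 0), (45, 0), (60, 0), (75, 0), (90, 0), (105, 0)] None
```

View pics/t3.png

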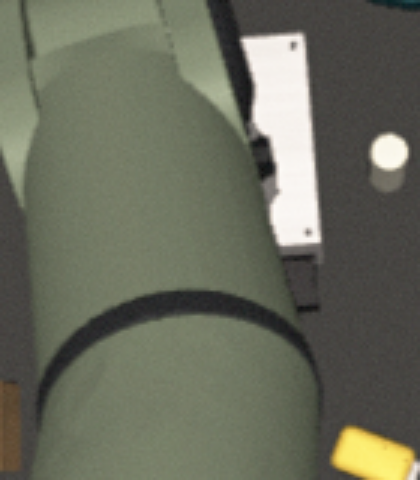

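The tray is out: its front stands about 41 mm ahead of the box in both views, and it shows at (300,285) in the crop. Now the pin goes back.

Run:
```python
from h import *
f=lambda k:(lambda s:print(k,round(s["time"],2),s["eef_pos"].round(1),s["ft_force"].round(1),round(s["finger_gap"],1)))(read_state())
movel([619.6,142.4,230],max_speed=100)
T=[450.5,328.7]
movel(T+[200],max_speed=180);wait(.3);f("over")
g=movel(T+[135],max_speed=80,guard=8);f(g)
if not g:
    g=movel(T+[91.5],max_speed=40,guard=8);f(g)
c=camera("wrist");cv2.imwrite("pics/w4.png",c["image"]);np.savez("w4.npz",**c)
```

```text
over 15.36 [450.7 328.5 200. ] [ 1.  -0.6 -1.6] 20.6
False 16.32 [450.7 328.9 135.4] [ 0.1 -0.7 -1.6] 21.0
True 17.28 [450.3 328.6  93.2] [-1.2 -0.2  7.1] 20.4
```

View pics/w4.png

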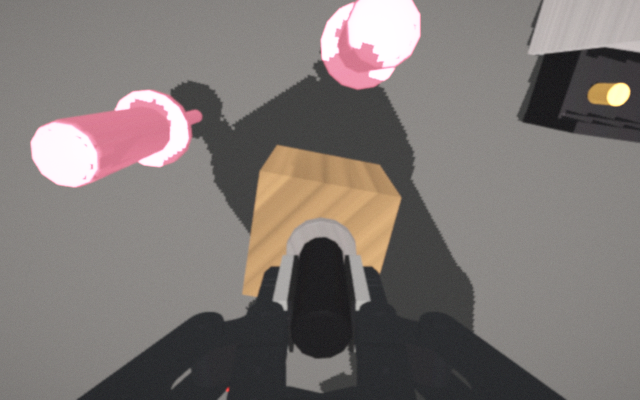

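The collar rests on the stand at (320,245), contact came at the pick height, and the tray stands open at (600,95). I'll release, retreat and check.

Run:
```python
from h import *
open_gripper();wait(.3);p=read_state()["eef_pos"]
movel([p[0],p[1],270],max_speed=120);wait(.3)
c=camera("wrist");cv2.imwrite("pics/w5.png",c["image"]);print(read_state()["time"],read_state()["ft_force"])
P=pts(c);g=c["image"].max(-1);m=(abs(P[...,0]-451)<25)&(abs(P[...,1]-329)<25)
q=P[m&(P[...,2]>100)];print("top z",q[:,2].max(),q[q[:,2]>131].mean(0))
q=P[m&(P[...,2]>72)&(P[...,2]<82)];print("collar",len(q),np.median(q[:,2]),q.min(0),q.max(0))
```

```text
20.25 [ 0.35703866 -0.76530723 -0.37414613]
top z 353.25781930879896 [458.76825463 325.72416065 301.79456456]
collar 493 75.44548294344241 [434.60131044 310.40728999  72.25502732] [466.716612   345.61734372  81.73866512]
```

View pics/w5.png

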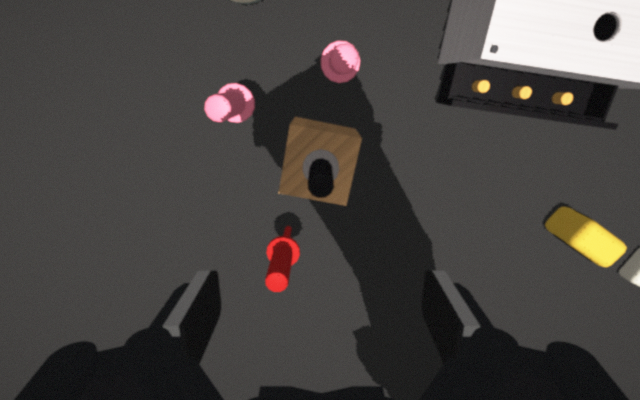

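The pin stands upright in its stand at (320,175), collar flat at about z 76 mm. The tray is out at (530,90) and the gripper is clear.

```bash
python3 -c "
from workcell import *
print(finish_job())"
```

```text
the job is handed in; nothing more can be done
None
```

The job is handed in: the wide tray is sprung open, the pin stands upright in its own stand, and the narrow box was never touched; the clock read about 20 s at my last check, and no verdict came back.

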